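# Fit the blue filter in the microscope's lamp slot

## Task

Take the filter holder with the blue filter out of its rack and fit it in the narrow filter slot on top of the microscope's lamp pocket: feel for the slot with the holder's lower edge, then push the holder gently down past the spring until its shoulder sits flush on the pocket all along, and let go. Do not force it against the pocket, leave the green and amber filters in their rack, and leave the bottle and the dish where they are.

Things in the scene. Friction and masses are not known exactly. Their poses are not given: they have to be found in the camera images.
- microscope: White stereo microscope, fixed; a grey filter pocket and black lamp house hang on a steel tube at its rear. Origin on the bench; z up; +y along the tube from lamp house to stand; x along the filter slot. Lamp house 88 by 78 mm, y -32 to -110 mm, 98 mm high. Base 220 by 300 mm, from y = 80 mm, 103 mm high; column from y = 137 mm, 343 mm high; the head beyond reaches 420 mm.
- slot_mean (a point): MEAN place of the slot's mouth, 100 mm above the microscope's origin. The slot, centred in the flat top (70 x by 42 y mm) of the grey pocket, is 47 mm long (x), 6.8 mm wide (y), rimmed by a pale rubber seal that gives 2 mm (3 to 18 N). Pocket and lamp house slide together on the tube to focus the lamp and are clamped up to 10 mm either way along y from this point (x, height exact); this shift is NOT measured: look or feel.
- seat_mean (a point): Where a seated holder's origin would be with the pocket at its mean place: 44 mm above the bench, under slot_mean; the shoulder then rests on the pocket's top. In the slot, from about 10 mm below the mouth to the end, a sprung pad presses the plate to the stand-side wall: 2 to 12 N to push, and it holds the holder wherever left. 25 N on the pocket is too much; the pocket does not yield.
- rack: Low white plastic rack, fixed, 80 (x) by 190 (y) by 26 mm high, origin at the middle of its underside. Three grooves along x at y = -62, 0 and 62 mm, each 48 mm long, 8 mm wide, 20 mm deep (floor 6 mm above the bench); a holder stands upright in each.
- holder_blue: Holder with the BLUE filter, blue shoulder top and tab dot. Upright plate 44 (x) by 5 (y) mm, z 0 to 56 mm, lower edge square; black shoulder 56 by 14 mm, z 56 to 60 mm; black grip tab 24 (x) by 10 (y) mm, z 60 to 92 mm: grip across the 10 mm. Origin: middle of the plate's lower edge, z up, yaw as the rack's. 50 to 100 g. Alike either way round.
- holder_green: The same holder with a GREEN filter and green marks; stays in the rack.
- holder_amber: The same holder with an AMBER filter and marks; stays in the rack.
- ink_bottle: Closed squat blue bottle with a white cap, 68 mm across, 72 mm high; origin at the middle of its underside.
- petri_dish: Closed pale Petri dish, 90 mm across, 15 mm high, origin at the middle of its underside.
Things that resemble listed ones, but are neither listed nor needed, are in the scene too. Leave any pink look-alike of the holder_blue alone. There is more than one size of the rack; the job needs the larger.

How it is judged (in metres and radians):
On the way, in this order (a step that is already met when the one before it is completed fails the run):
1. the blue holder is drawn up clear of the rack (z of holder_blue in the frame of rack above 0.032 m), for 0.2 s.
2. its lower edge is at least 8 mm inside the slot of the lamp pocket (z of holder_blue in the frame of microscope below 0.092 m and horizontal distance between holder_blue and microscope below 0.0145 m and angle between the x axis of holder_blue and the x axis of microscope, either way round below 0.12 rad), for 0.1 s.
At the end, for the whole second after the job is handed in: The blue holder stands released and at rest in the lamp pocket's slot, upright within 3 degrees and in line with the slot, its shoulder flush on the pocket (no gap above 1.7 mm); the green and amber holders are still in the rack and the bottle and dish in their places (z of holder_blue in the frame of microscope between 0.04 and 0.0457 m and horizontal distance between holder_blue and microscope below 0.0145 m and angle between holder_blue's own z axis and vertical below 0.06 rad and angle between the x axis of holder_blue and the x axis of microscope, either way round below 0.12 rad and linear speed of holder_blue below 0.01 m/s and distance of each of holder_green, holder_amber from where it was at the start of the episode below 0.012 m and distance of each of ink_bottle, petri_dish from where it was at the start of the episode below 0.02 m); the robot touches nothing.
It fails at once if the blue holder was forced against the microscope (over 25 N) (contact force between holder_blue and microscope above 25 N).
It fails at once if the robot itself pressed the microscope (over 25 N) (contact force between any of the arm, the fingers and microscope above 25 N).
It fails at once if the green or amber holder was disturbed (moved over 12 mm or tipped) (distance of any of holder_green, holder_amber from where it was at the start of the episode above 0.012 m or angle between any of holder_green, holder_amber's own z axis and vertical above 0.35 rad).
It fails at once if the bottle or the dish was displaced (over 20 mm) (distance of any of ink_bottle, petri_dish from where it was at the start of the episode above 0.02 m).
It also fails if it takes over 64 s, if anything falls off the work surface, if the arm or the gripper's body presses on something with over 40 N, if the wrist force passes 120 N, or if a joint passes its speed limit or range.

## Robot

A 6-joint arm with a two-finger parallel gripper is mounted at the origin on the work surface. World frame = base frame: x ahead of the robot, y to its left, z up, the work surface at z = 0. Lengths are in mm, angles in rad, forces in N, time in s.
With the tool pointing down it reaches from about 350 to 975 mm from the base axis. Payload 7.1 kg.
Tool frame: the origin (TCP) lies between the finger pads; the fingertips stand 19 mm ahead of it and the grasp point (between the pads) is the TCP; z points along the fingers, y is the line along which they close (so a half turn about z gives the same grasp; the last joint's range is limited). The gripper opens to 88 mm and grips with 3 to 60 N. Pads are 20 mm wide; open, the fingers measure 115 mm over their backs; the gripper's body (75 mm by 178 mm) begins 61 mm behind the grasp point.
Start: joints at [1.194, 0.423, 1.63, -0, 1.089, -0.019], TCP at [218.852, 585.413, 241.675] pointing down, gripper open.
Joint ranges: [-3, 3], [-0.9, 2.11], [0.09, 2.58], [-1.31, 4.45], [0.11, 2.69], [-2.54, 2.54]. Speed limits (rad/s): [2.39, 2.39, 3.01, 3.14, 3.14, 3.14].

## Interface

Orientations are given as a rotation vector (axis times angle).
In Python, from workcell import ctrl gives the robot as it stands.
- The arm moves only by the tool arm_command, never from a script. Its argument "series" is a list of rows, each an object with "linear": the shift along the tool's x, y, z in m, a list of three; "turn": the turn about the tool's z in rad. A call has 1 to 10 rows; each row shifts and turns the commanded pose from where the row before left it, along the tool's axes as they then stand; what a row does not reach is not made up. A row lasts 1/10 s, in which the tool goes at most 50 mm and 8.59 degrees, less where a joint would pass 70% of its speed; a pose out of reach is approached as far as the arm can. A call with a gripper value outside its range is refused whole. "jaw" is the opening, from -1 (shut) to 1 (fully open), set as the call begins (left out, the last holds). The fingers move at their own pace and stop on an object; the grip force is fixed at half the most. Time passes only in rows, so rows that do not move let the fingers close. It gives the time, the measured TCP pose, the force, the opening and the grip force at its end, in the units of the state.
- ctrl.get_obs(): the state, without advancing time (a new reading comes with each control period).
- ctrl.get_image(name): name is "scene" or "top" or "wrist"; returns a dict with "frame" (400x640x3 uint8, blue, green, red), "fx", "fy", "cx", "cy" (pixels), "rvec" (rotation vector, rad) and "tvec" (3), from world to camera coordinates, as OpenCV has them. Camera axes: x right, y down, z forward; pixel columns grow to the right and rows downward; lengths in mm; the calibration is good to about 2 mm. A picture is of the moment at which its call begins. There is no depth.
- ctrl.close_job(): hands the job in; it is judged then, once.
The state is a dict: "t": time; "qpos": joint angles; "qvel": joint speeds; "joint_torque": joint torques, N m; "ee_pos": TCP position; "orientation": TCP orientation; "ft_force": force on the tool from outside, world axes, zero at the start; "moment": the same for the moment, N m; "width": finger opening in mm; "grasp_force": force on a finger pad.
Only numpy, scipy, OpenCV 4.12 (cv2) and the standard library are available. Lean on these libraries where they do the work, as an engineer would, in place of code of your own. Each camera call takes 0.05 s, during which the arm holds its last target. There are 200 camera calls.

## Working session

There is one attempt and no reset: what is moved stays moved. The work goes in short steps, Python scripts to look and compute and a tool call to move; the robot and the scene stay as the last step left them, time stands still between calls to the robot, and variables do not carry over. Pictures are saved under pics/ and viewed, at most 10 in all, crops included, and the job is handed in when it is done.

Besides the shell and the picture viewer there is one more tool, called after "Request:" as name([rows], argument=value, ...), one row to a line, values as JSON. arm_command: Moves the arm, as the interface text tells. Its arguments: {"type":"object","properties":{"series":{"type":"array"},"jaw":{"type":"number"}},"required":["series"]}

```bash
mkdir -p pics
cat > h.py <<'E'
import numpy as np, cv2, pickle
from workcell import ctrl
def cam(n):
    i=ctrl.get_image(n); pickle.dump(i,open(f'{n}.pkl','wb')); return i
def load(n): return pickle.load(open(f'{n}.pkl','rb'))
def pt(i,u,v,z):
    K=np.array([[i['fx'],0,i['cx']],[0,i['fy'],i['cy']],[0,0,1.]]); R=cv2.Rodrigues(np.array(i['rvec'],float))[0]; t=np.array(i['tvec'],float).ravel()
    c=-R.T@t; d=R.T@np.linalg.inv(K)@np.array([u,v,1.]); return c+d*(z-c[2])/d[2]
def px(i,P):
    K=np.array([[i['fx'],0,i['cx']],[0,i['fy'],i['cy']],[0,0,1.]])
    return cv2.projectPoints(np.array(P,float).reshape(-1,3),np.array(i['rvec'],float),np.array(i['tvec'],float),K,None)[0].reshape(-1,2)
E
python3 - <<'E'
from h import *
for n in('scene','top'):
    i=cam(n); cv2.imwrite(f'pics/{n}0.png',i['frame']); R=cv2.Rodrigues(np.array(i['rvec']))[0]; print(n,-R.T@np.array(i['tvec']).ravel(),i['fx'])
print(ctrl.get_obs())
E
```

```text
scene [1144.48259024 -264.03618447  464.34849609] 402.7343652510887
top [474.47560014 -74.75114067 830.00870795] 376.04491120222843
{'t': 0.1, 'qpos': array([ 1.19399352e+00,  4.23735000e-01,  1.63064472e+00, -4.53312489e-06,
        1.08860854e+00, -1.89934693e-02]), 'qvel': array([-0.00068933, -0.00108972, -0.00256302, -0.00088706,  0.00201228,
       -0.00077161]), 'joint_torque': array([-4.18222535e-04, -5.45611954e+01, -2.74323392e+01,  6.45024539e-02,
        1.87852298e-02, -6.33439669e-06]), 'ee_pos': array([218.67906822, 584.96251953, 240.98555229]), 'orientation': array([-5.59000659e-01, -3.09118405e+00,  2.15047355e-03]), 'ft_force': array([-1.18261106,  0.10370186,  0.20104399]), 'moment': array([-0.04915147,  0.00703198,  0.03491634]), 'grasp_force': 0.0, 'width': 88.23971357522183}
```

View pics/scene0.png

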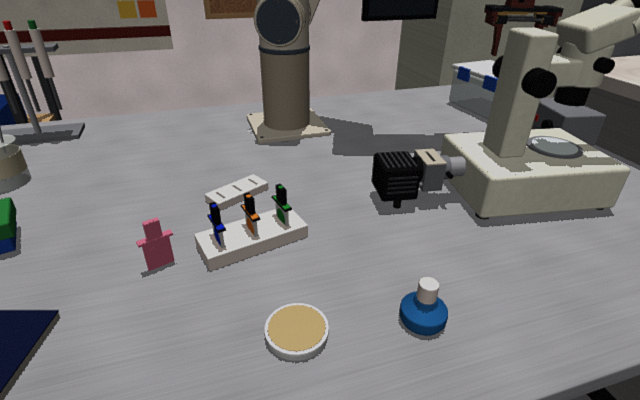

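View pics/top0.png

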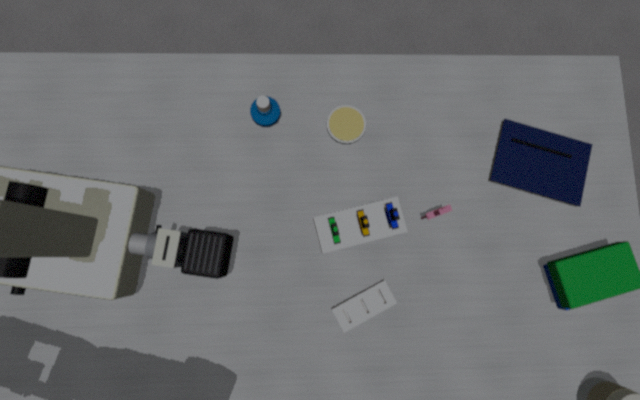

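The scene view shows the large rack with blue (215,222), amber (250,212) and green (283,203) holders. A pink look-alike stands outside at (155,245), the small empty rack is at (237,190), and the pocket slot is at (431,155). In the top view, blue is at (392,215), the pink one at (436,212), the rack at (360,224) and the slot at (166,247). The blue-marked holder in the larger rack fits the description. I'll confirm it in one enlarged crop.

Run:
```python
from h import *
f=load('top')['frame']
a=cv2.resize(f[190:262,305:415],None,fx=7,fy=7,interpolation=cv2.INTER_CUBIC)[:,:770]
b=cv2.resize(f[215:285,120:240],(770*1,int(70*770/120)),interpolation=cv2.INTER_CUBIC)
a=cv2.resize(f[195:255,310:410],None,fx=6,fy=6,interpolation=cv2.INTER_CUBIC) # 600x360
b=cv2.resize(f[222:262,140:240],None,fx=6,fy=6,interpolation=cv2.INTER_CUBIC) # 600x240
cv2.imwrite('pics/crop.png',np.vstack([a,b]))
```

```text
(no output)
```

View pics/crop.png

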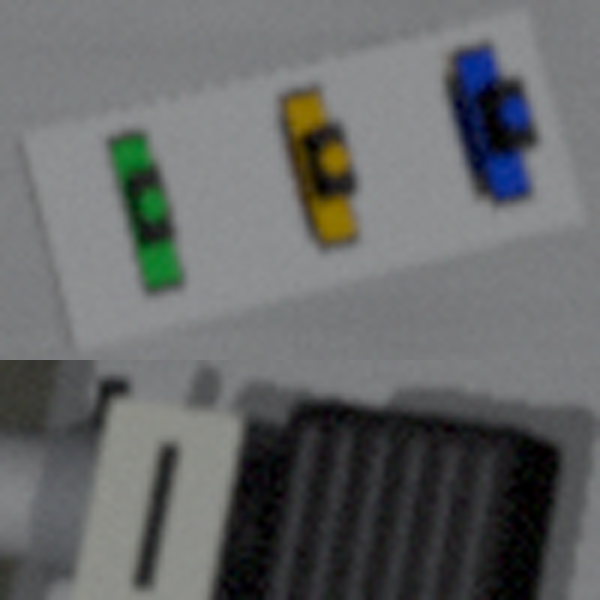

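The crop confirms it: blue shoulder and dot at top-view (392,215), in the large rack. The slot is a dark line from about (168,236) to (164,259).

Run:
```python
from h import *
i=load('top'); f=i['frame']; hsv=cv2.cvtColor(f,cv2.COLOR_BGR2HSV)
o=lambda x,y,ox,oy:(ox+(x+.5)/6-.5,oy+(y+.5)/6-.5)
print('rack',[pt(i,*o(x,y,310,195),26)[:2].round(1) for x,y in((22,140),(530,10),(585,220),(75,350))])
for n,pts in dict(blue=((457,52),(490,46),(528,192),(500,202)),amber=((280,95),(318,90),(355,238),(325,246)),green=((110,138),(145,130),(183,283),(150,292))).items():
    q=np.array([pt(i,*o(x,y,310,195),66)[:2] for x,y in pts]); a=q[:2].mean(0);b=q[2:].mean(0)
    print(n,q.mean(0).round(1),np.linalg.norm(a-b),np.degrees(np.arctan2(*(a-b)[::-1])))
for n,x,y in(('b',515,113),('a',334,158),('g',153,204)): print('dot',n,pt(i,*o(x,y,310,195),98)[:2].round(1))
# slot by darkness
g=cv2.cvtColor(f,cv2.COLOR_BGR2GRAY).astype(float); 
sub=g[232:264,158:174]; w=np.clip(120-sub,0,None)
print(sub[::3].astype(int))
q=np.array([pt(i,*o(x,y,140,222),100)[:2] for x,y in((170,85),(145,225))]);d=q[0]-q[1]
print('slot',q.mean(0),np.linalg.norm(d),np.degrees(np.arctan2(d[1],d[0])))
q=np.array([pt(i,*o(x,y,140,222),100)[:2] for x,y in((110,40),(245,55))]);print('pocket top edge',q,np.linalg.norm(q[0]-q[1]))
s=load('scene')
print('scene slot pred',px(s,[pt(i,*o(157.5,155,140,222),100)]), 'blue dot', px(s,[pt(i,*o(515,113,310,195),98)]))
cv2.imwrite('pics/sc.png',cv2.resize(s['frame'][140:260,190:290],(500,600),interpolation=cv2.INTER_CUBIC))
```

```text
rack [array([555.2, -97.4]), array([ 600.8, -283.1]), array([ 524.1, -299.8]), array([ 480.3, -115.2])]
blue [ 555.4 -258.4] 52.625617636666135 13.122274398916476
amber [ 540.9 -197.8] 52.85976375263157 13.698428330723706
green [ 526.7 -138.4] 53.71090451757562 13.144345181223109
dot b [ 555.2 -258. ]
dot a [ 541.  -197.5]
dot g [ 526.6 -137.8]
[[129 141 141 138 141 140 140 140 141 140 141 141 141 141 141 141]
 [137 139 141 140 139 139 142 138 126 117 113 119 136 139 142 142]
 [140 141 140 139 138 140 141 125  84  41  50  88 129 140 140 140]
 [140 140 143 141 140 139 134 104  58  36  74 117 136 144 143 139]
 [142 140 140 140 142 136 119  71  35  54  98 131 140 140 140 141]
 [142 138 141 140 138 130  94  54  40  80 122 139 141 139 141 140]
 [144 140 140 140 137 114  66  34  65 109 133 142 139 140 141 141]
 [140 141 140 139 125  86  40  46  85 130 141 142 141 141 140 142]
 [142 140 140 133 107  57  36  69 115 138 142 141 140 141 141 139]
 [141 139 140 130  95  70  76  99 134 141 142 141 141 141 141 140]
 [140 140 141 142 139 140 142 140 141 142 142 139 141 142 141 130]]
slot [494.58528153 185.63956978] 44.43803202325644 -7.935068515421756
pocket top edge [[531.15172853 201.9272023 ]
 [525.85307257 159.35828148]] 42.89742153796392
scene slot pred [[428.439295   156.10073422]] blue dot [[212.79287276 205.64275034]]
```

```bash
cat >> h.py <<'E'
from scipy.spatial.transform import Rotation as Ro
def go(target,yaw=None):
    "shift in tool axes (m) to world target; turn about tool z so tool x (or -x) lies along yaw deg"
    o=ctrl.get_obs(); R=Ro.from_rotvec(o['orientation']).as_matrix()
    print('t',round(o['t'],2),'pos',o['ee_pos'].round(1),'x-axis deg',np.degrees(np.arctan2(R[1,0],R[0,0])).round(2),'tilt',np.degrees(np.arccos(-R[2,2])).round(2),'F',o['ft_force'].round(1),'w',round(o['width'],1),'g',round(o['grasp_force'],1))
    print('shift m',(R.T@(np.array(target)-o['ee_pos'])/1000).round(4))
    if yaw is not None:
        d=np.degrees(np.arctan2(R[1,0],R[0,0]))-yaw; d=(d+90)%180-90; print('turn',round(np.radians(d),4))
E
python3 - <<'E'
from h import *
i=load('top'); g=cv2.cvtColor(i['frame'],cv2.COLOR_BGR2GRAY).astype(float)
rows=np.arange(238,257); w=np.clip(125-g[238:257,160:172],0,None)
c=(w*np.arange(160,172)).sum(1)/w.sum(1); p=np.polyfit(rows,c,1); print(p)
e=[]
q=np.array([pt(i,np.polyval(p,r),r,100)[:2] for r in(236.0,259.5)]); d=q[0]-q[1]
print('slot',q.mean(0),np.linalg.norm(d),np.degrees(np.arctan2(d[1],d[0])))
print((125-g[232:264,158:174]).clip(0).sum(1).astype(int))
go([360,150,250],13.3)
E
```

```text
[-1.98497636e-01  2.14689917e+02]
slot [493.96529102 186.21472006] 44.8600816927583 -9.04038537276868
[  0   0   0  26 141 226 237 250 238 236 244 244 248 235 235 235 241 235
 237 237 238 243 245 234 241 236 231 160  41   0   0   0]
t 0.1 pos [218.7 585.  241. ] x-axis deg 159.5 tilt 0.08 F [-1.2  0.1  0.2] w 88.2 g 0.0
shift m [-0.2847 -0.3579 -0.0085]
turn -0.5899
```

Request:
arm_command([
  {"linear": [-0.0285,-0.0358,-0.0009],"turn": 0},
  {"linear": [-0.0285,-0.0358,-0.0009],"turn": 0},
  {"linear": [-0.0285,-0.0358,-0.0009],"turn": 0},
  {"linear": [-0.0285,-0.0358,-0.0009],"turn": 0},
  {"linear": [-0.0285,-0.0358,-0.0009],"turn": 0},
  {"linear": [-0.0285,-0.0358,-0.0009],"turn": 0},
  {"linear": [-0.0285,-0.0358,-0.0009],"turn": 0},
  {"linear": [-0.0285,-0.0358,-0.0009],"turn": 0},
  {"linear": [-0.0285,-0.0358,-0.0009],"turn": 0},
  {"linear": [-0.0285,-0.0358,-0.0009],"turn": 0},
], jaw=-0.1)

```text
t: 1.1
ee_pos: [360.5, 148.5, 250.7]
orientation: [0.558, 3.091, 0.0]
ft_force: [-0.4, 0.5, 0.2]
width: 39.6
grasp_force: 0.0
```

Request:
arm_command([
  {"linear": [0,0,0],"turn": -0.145},
  {"linear": [0,0,0],"turn": -0.145},
  {"linear": [0,0,0],"turn": -0.15},
  {"linear": [0,0,0],"turn": -0.15},
  {"linear": [0,0,0],"turn": 0},
])

```text
t: 1.6
ee_pos: [360.3, 150.1, 250.5]
orientation: [0.365, -3.12, 0.0]
ft_force: [-0.3, 0.1, 0.2]
width: 39.7
grasp_force: 0.0
```

Run:
```python
from h import *
go([555.3,-258.2,190],13.3)
```

```text
t 1.6 pos [360.3 150.1 250.5] x-axis deg -166.64 tilt 0.03 F [-0.3  0.1  0.2] w 39.7 g 0.0
shift m [-0.0954 -0.4423  0.0605]
turn 0.0011
```

Request:
arm_command([
  {"linear": [-0.0095,-0.0442,0.006],"turn": 0},
  {"linear": [-0.0095,-0.0442,0.006],"turn": 0},
  {"linear": [-0.0095,-0.0442,0.006],"turn": 0},
  {"linear": [-0.0095,-0.0442,0.006],"turn": 0},
  {"linear": [-0.0095,-0.0442,0.006],"turn": 0},
  {"linear": [-0.0095,-0.0442,0.006],"turn": 0},
  {"linear": [-0.0095,-0.0442,0.006],"turn": 0},
  {"linear": [-0.0095,-0.0442,0.006],"turn": 0},
  {"linear": [-0.0095,-0.0442,0.006],"turn": 0},
  {"linear": [-0.0099,-0.0445,0.0065],"turn": 0},
])

```text
t: 2.6
ee_pos: [555.5, -259.9, 189.6]
orientation: [0.356, -3.121, -0.001]
ft_force: [0.5, -0.1, 0.1]
width: 39.4
grasp_force: 0.0
```

Request:
arm_command([
  {"linear": [0,0,0],"turn": 0},
  {"linear": [0,0,0],"turn": 0},
])

```text
t: 2.8
ee_pos: [554.5, -258.4, 189.2]
orientation: [0.357, -3.12, -0.002]
ft_force: [-0.8, -0.2, 0.0]
width: 39.7
grasp_force: 0.0
```

Run:
```python
from h import *
i=cam('wrist'); cv2.imwrite('pics/w1.png',i['frame'])
go([555.3,-258.2,90],13.3)
c,s=np.cos(np.radians(13.3)),np.sin(np.radians(13.3))
print('pred dot',px(i,[555.3,-258.2,98]),'shoulder ends',px(i,[[555.3+k*28*c,-258.2+k*28*s,66] for k in(-1,1)]))
```

```text
t 2.85 pos [ 554.2 -257.5  189.5] x-axis deg -166.85 tilt 0.12 F [-0.4 -0.2  0.1] w 39.6 g 0.0
shift m [-0.001  -0.0011  0.0995]
turn -0.0026
pred dot [[315.07662581 211.04407141]] shoulder ends [[314.96312207 169.27089091]
 [315.26409041 227.26824552]]
```

View pics/w1.png

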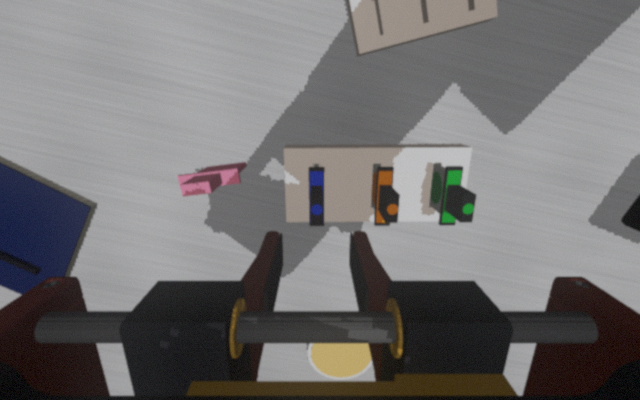

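The wrist view shows the blue dot at (316,210) and the shoulder from (316,167) to (316,225), within 2 px of the prediction. The fingertips straddle it at u=278 and 353, so I'm descending.

Request:
arm_command([
  {"linear": [-0.0005,-0.0005,0.025],"turn": 0},
  {"linear": [0,0,0.025],"turn": 0},
  {"linear": [0,0,0.025],"turn": 0},
  {"linear": [0,0,0.016],"turn": 0},
  {"linear": [0,0,0.008],"turn": 0},
  {"linear": [0,0,0],"turn": 0},
])

```text
t: 3.45
ee_pos: [555.2, -257.7, 90.6]
orientation: [0.364, -3.119, -0.001]
ft_force: [-1.5, 1.0, -0.1]
width: 39.2
grasp_force: 0.0
```

Request:
arm_command([
  {"linear": [0,0,0],"turn": 0},
  {"linear": [0,0,0],"turn": 0},
  {"linear": [0,0,0],"turn": 0},
  {"linear": [0,0,0],"turn": 0},
  {"linear": [0,0,0],"turn": 0},
  {"linear": [0,0,0],"turn": 0},
  {"linear": [0,0,0],"turn": 0},
  {"linear": [0,0,0],"turn": 0},
], jaw=-1)

```text
t: 4.25
ee_pos: [556.0, -258.8, 91.7]
orientation: [-0.364, 3.12, -0.001]
ft_force: [-1.4, -0.0, 5.9]
width: 9.7
grasp_force: 30.0
```

Run:
```python
from h import *
go([555.3,-258.2,190],13.3)
```

```text
t 4.25 pos [ 556.  -258.8   91.7] x-axis deg -166.7 tilt 0.05 F [-1.4 -0.   5.9] w 9.7 g 30.0
shift m [ 0.0005  0.0007 -0.0983]
turn 0.0001
```

Request:
arm_command([
  {"linear": [0,0,-0.008],"turn": 0},
  {"linear": [0,0,-0.012],"turn": 0},
  {"linear": [0,0,-0.02],"turn": 0},
  {"linear": [0,0,-0.03],"turn": 0},
  {"linear": [0,0,-0.035],"turn": 0},
  {"linear": [0,0,-0.035],"turn": 0},
  {"linear": [0,0,0],"turn": 0},
  {"linear": [0,0,0],"turn": 0},
  {"linear": [0,0,0],"turn": 0},
])

```text
t: 5.15
ee_pos: [554.9, -258.2, 230.3]
orientation: [0.364, -3.119, -0.002]
ft_force: [0.1, -0.3, -1.7]
width: 10.0
grasp_force: 30.0
```

Run:
```python
from h import *
go([494,186.2,232],-9.04)
i=cam('top'); s=cam('scene')
f=i['frame'][190:262,305:425]; cv2.imwrite('pics/g.png',np.vstack([cv2.resize(s['frame'][120:270,180:340],(640,600))[:, :]]))
```

```text
t 5.15 pos [ 554.9 -258.2  230.3] x-axis deg -166.7 tilt 0.1 F [ 0.1 -0.3 -1.7] w 10.0 g 30.0
shift m [-0.043   0.4464 -0.0012]
turn 0.39
```

View pics/g.png

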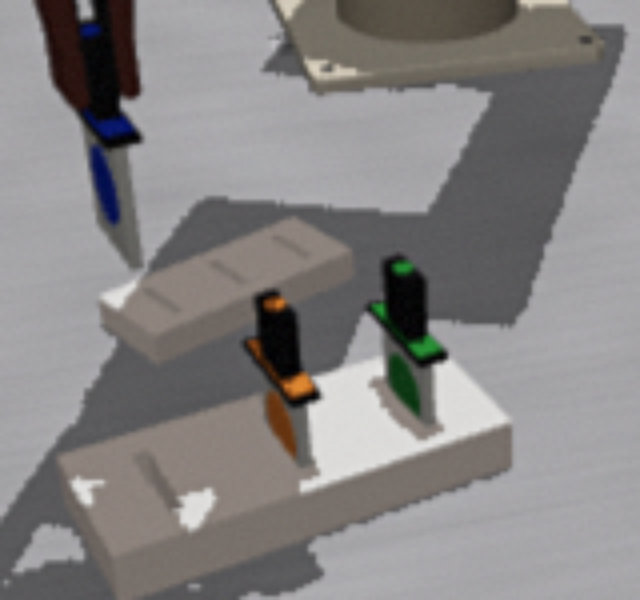

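The scene crop shows the blue holder hanging upright in the fingers (lower corner at scene pixel (215,186)). Amber and green are undisturbed in the rack.

Request:
arm_command([
  {"linear": [-0.0043,0.0446,0],"turn": 0},
  {"linear": [-0.0043,0.0446,0],"turn": 0},
  {"linear": [-0.0043,0.0446,0],"turn": 0},
  {"linear": [-0.0043,0.0446,0],"turn": 0},
  {"linear": [-0.0043,0.0446,0],"turn": 0},
  {"linear": [-0.0043,0.0446,0],"turn": 0},
  {"linear": [-0.0043,0.0446,0],"turn": 0},
  {"linear": [-0.0043,0.0446,0],"turn": 0},
  {"linear": [-0.0043,0.0446,0],"turn": 0},
  {"linear": [-0.0043,0.045,0],"turn": 0},
])

```text
t: 6.25
ee_pos: [493.7, 187.3, 230.2]
orientation: [0.364, -3.119, 0.001]
ft_force: [0.2, -0.3, 0.4]
width: 9.7
grasp_force: 30.0
```

Request:
arm_command([
  {"linear": [0,0,0],"turn": 0.13},
  {"linear": [0,0,0],"turn": 0.13},
  {"linear": [0,0,0.01],"turn": 0.13},
  {"linear": [0,0,0.015],"turn": 0},
  {"linear": [0,0,0],"turn": 0},
  {"linear": [0,0,0],"turn": 0},
])

```text
t: 6.85
ee_pos: [494.3, 185.6, 205.5]
orientation: [-0.247, -3.13, 0.001]
ft_force: [-0.1, 0.7, 0.2]
width: 10.1
grasp_force: 30.0
```

Run:
```python
from h import *
go([494,186.2,188],-9.04)
w=cam('wrist'); s=cam('scene')
W=cv2.resize(w['frame'][100:300,215:415],(400,400),interpolation=cv2.INTER_CUBIC)
S=cv2.resize(s['frame'][70:200,370:500],(400,400),interpolation=cv2.INTER_CUBIC)
cv2.imwrite('pics/p.png',np.hstack([W,S]))
```

```text
t 6.85 pos [494.3 185.6 205.5] x-axis deg 170.98 tilt 0.12 F [-0.1  0.7  0.2] w 10.1 g 30.0
shift m [0.0004 0.0006 0.0175]
turn 0.0003
```

View pics/p.png

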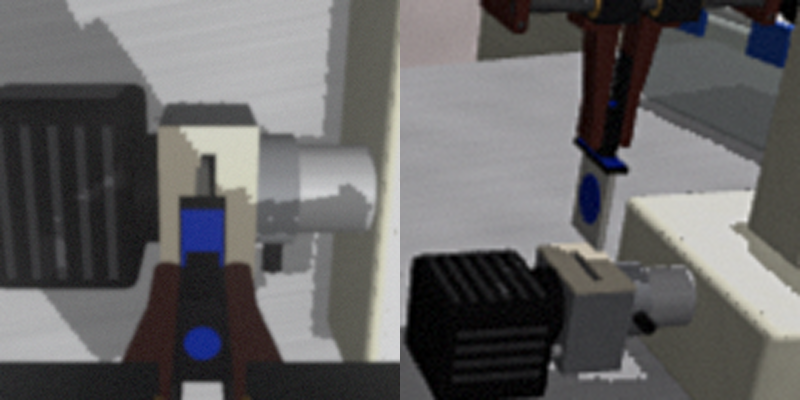

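Run:
```python
from h import *
w=load('wrist')
c,s=np.cos(np.radians(-9)),np.sin(np.radians(-9))
g=cv2.cvtColor(w['frame'],cv2.COLOR_BGR2GRAY).astype(int); print(g[176:198:3,308:330])
o=np.array([494.3,185.6,0]); 
R=np.array([[c,s],[-s,c]])
for u,v in((318.9,178),(318.8,190)):
    p=pt(w,u,v,100); print('slot pt in slot frame rel TCP',R@(p[:2]-o[:2]))
# held holder: shoulder far edge, corners crop (180,198),(226,198) ; dot (202,343)
for u,v,z in((215+180/2,100+198/2,205.5-25),(215+226/2,100+198/2,205.5-25),(215+202/2,100+343/2,205.5+7)):
    p=pt(w,u,v,z); print(R@(p[:2]-o[:2]))
```

```text
[[135 137 135 136 137 151 178 177 169 167 165 164 166 169 175 194 203 207
  206 208 205 206]
 [135 138 138 137 138 139 134 103  68  58  53  46  40  50 100 170 201 207
  209 206 206 210]
 [136 135 138 135 132 134 127 100  80  79  72  54  43  52 102 170 203 205
  207 207 207 209]
 [136 137 138 135 123 103  89  85  87  85  84  60  46  50  99 170 203 207
  207 206 205 205]
 [136 137 136 133 120 101  90  86  85  88  83  68  50  56 107 171 201 209
  209 205 207 206]
 [134 135 134 129 118 100  85  84  87  86  80  67  49  51  96 157 191 201
  205 207 204 207]
 [137 136 137 131 113  97  87  85  86  87  83  72  56  53  80 118 138 151
  175 182 178 176]
 [108 109 109 105  94  79  67  67  72  71  68  65  51  44  66  96 107 110
  113 119 129 133]]
slot pt in slot frame rel TCP [-23.59673554   2.26576067]
slot pt in slot frame rel TCP [-13.10451443   2.21085802]
[-30.76925272  -6.50722673]
[-30.77227256   6.83908921]
[-2.36834819 -0.10376169]
```

Request:
arm_command([
  {"linear": [0,0.0013,0.008],"turn": 0},
  {"linear": [0,0,0.006],"turn": 0},
  {"linear": [0,0,0],"turn": 0},
  {"linear": [0,0,0],"turn": 0},
])

```text
t: 7.35
ee_pos: [494.8, 187.0, 191.9]
orientation: [-0.248, -3.131, 0.0]
ft_force: [0.1, -0.0, -0.9]
width: 9.8
grasp_force: 30.0
```

Request:
arm_command([
  {"linear": [0,0,0.001],"turn": 0},
  {"linear": [0,0,0.001],"turn": 0},
  {"linear": [0,0,0.001],"turn": 0},
  {"linear": [0,0,0.001],"turn": 0},
  {"linear": [0,0,0],"turn": 0},
])

```text
t: 7.85
ee_pos: [494.9, 187.0, 188.0]
orientation: [-0.248, -3.132, 0.0]
ft_force: [0.1, 0.1, -0.4]
width: 9.3
grasp_force: 30.0
```

Request:
arm_command([
  {"linear": [0,0,0.001],"turn": 0},
  {"linear": [0,0,0.001],"turn": 0},
  {"linear": [0,0,0],"turn": 0},
  {"linear": [0,0,0],"turn": 0},
])

```text
t: 8.25
ee_pos: [495.0, 187.0, 186.1]
orientation: [-0.248, -3.132, 0.0]
ft_force: [-0.4, -1.0, -0.9]
width: 9.9
grasp_force: 30.0
```

Request:
arm_command([
  {"linear": [0,0,0.001],"turn": 0},
  {"linear": [0,0,0.0005],"turn": 0},
  {"linear": [0,0,0],"turn": 0},
  {"linear": [0,0,0],"turn": 0},
])

```text
t: 8.65
ee_pos: [495.0, 187.0, 184.7]
orientation: [-0.248, -3.132, -0.0]
ft_force: [0.7, 0.3, -0.9]
width: 9.9
grasp_force: 30.0
```

Request:
arm_command([
  {"linear": [0,0,0.0007],"turn": 0},
  {"linear": [0,0,0],"turn": 0},
  {"linear": [0,0,0],"turn": 0},
])

```text
t: 8.95
ee_pos: [495.0, 187.0, 184.0]
orientation: [-0.248, -3.132, 0.0]
ft_force: [0.3, -1.4, -0.8]
width: 9.6
grasp_force: 30.0
```

Request:
arm_command([
  {"linear": [0,0,0.0007],"turn": 0},
  {"linear": [0,0,0],"turn": 0},
  {"linear": [0,0,0],"turn": 0},
])

```text
t: 9.25
ee_pos: [494.9, 187.0, 183.2]
orientation: [-0.248, -3.132, 0.0]
ft_force: [-0.5, -0.1, -1.3]
width: 9.7
grasp_force: 30.0
```

Request:
arm_command([
  {"linear": [0,0,0.0007],"turn": 0},
  {"linear": [0,0,0],"turn": 0},
  {"linear": [0,0,0],"turn": 0},
])

```text
t: 9.55
ee_pos: [495.0, 187.0, 182.6]
orientation: [0.248, 3.132, -0.0]
ft_force: [-0.4, -0.6, -0.2]
width: 9.8
grasp_force: 30.0
```

Request:
arm_command([
  {"linear": [0,0,0.001],"turn": 0},
  {"linear": [0,0,0],"turn": 0},
  {"linear": [0,0,0],"turn": 0},
])

```text
t: 9.85
ee_pos: [494.9, 187.0, 181.5]
orientation: [-0.248, -3.132, 0.0]
ft_force: [-0.9, 0.7, -0.7]
width: 9.5
grasp_force: 30.0
```

Request:
arm_command([
  {"linear": [0,0,0.001],"turn": 0},
  {"linear": [0,0,0],"turn": 0},
  {"linear": [0,0,0],"turn": 0},
])

```text
t: 10.15
ee_pos: [495.0, 187.0, 180.5]
orientation: [-0.248, -3.132, 0.0]
ft_force: [0.4, -0.2, 0.1]
width: 10.2
grasp_force: 30.0
```

No force with the edge about 4 mm below the mouth, so it's in the slot. I'll continue gently.

Request:
arm_command([
  {"linear": [0,0,0.001],"turn": 0},
  {"linear": [0,0,0.001],"turn": 0},
  {"linear": [0,0,0.001],"turn": 0},
  {"linear": [0,0,0],"turn": 0},
])

```text
t: 10.55
ee_pos: [494.9, 187.0, 177.4]
orientation: [-0.248, -3.131, 0.0]
ft_force: [-0.0, 0.0, -0.4]
width: 9.6
grasp_force: 30.0
```

Request:
arm_command([
  {"linear": [0,0,0.001],"turn": 0},
  {"linear": [0,0,0.001],"turn": 0},
  {"linear": [0,0,0],"turn": 0},
])

```text
t: 10.85
ee_pos: [494.9, 187.0, 175.4]
orientation: [-0.248, -3.132, 0.0]
ft_force: [-0.7, -0.3, -1.2]
width: 9.9
grasp_force: 30.0
```

Request:
arm_command([
  {"linear": [0,0,0.001],"turn": 0},
  {"linear": [0,0,0.001],"turn": 0},
  {"linear": [0,0,0],"turn": 0},
])

```text
t: 11.15
ee_pos: [495.0, 187.1, 173.5]
orientation: [0.248, 3.132, 0.0]
ft_force: [1.0, 1.1, -1.0]
width: 9.8
grasp_force: 30.0
```

Request:
arm_command([
  {"linear": [0,0,0.001],"turn": 0},
  {"linear": [0,0,0.001],"turn": 0},
  {"linear": [0,0,0.001],"turn": 0},
  {"linear": [0,0,0],"turn": 0},
])

```text
t: 11.55
ee_pos: [495.3, 187.4, 170.7]
orientation: [0.248, 3.131, 0.001]
ft_force: [1.1, 2.9, 0.4]
width: 9.7
grasp_force: 30.0
```

Request:
arm_command([
  {"linear": [0,0,0.001],"turn": 0},
  {"linear": [0,0,0.001],"turn": 0},
  {"linear": [0,0,0.001],"turn": 0},
  {"linear": [0,0,0],"turn": 0},
])

```text
t: 11.95
ee_pos: [495.4, 187.3, 167.7]
orientation: [0.248, 3.131, 0.001]
ft_force: [1.7, 4.6, 2.7]
width: 9.5
grasp_force: 30.0
```

Request:
arm_command([
  {"linear": [0,0,0.001],"turn": 0},
  {"linear": [0,0,0.001],"turn": 0},
  {"linear": [0,0,0.001],"turn": 0},
  {"linear": [0,0,0],"turn": 0},
])

```text
t: 12.35
ee_pos: [495.2, 187.2, 164.6]
orientation: [0.248, 3.131, 0.001]
ft_force: [0.7, 5.7, 2.9]
width: 9.7
grasp_force: 30.0
```

Request:
arm_command([
  {"linear": [0,0.0003,0.001],"turn": 0},
  {"linear": [0,0,0.001],"turn": 0},
  {"linear": [0,0,0.001],"turn": 0},
  {"linear": [0,0,0],"turn": 0},
])

```text
t: 12.75
ee_pos: [495.5, 187.6, 161.6]
orientation: [0.248, 3.131, 0.001]
ft_force: [1.6, 5.5, 3.1]
width: 9.7
grasp_force: 30.0
```

Request:
arm_command([
  {"linear": [0,0,0.0015],"turn": 0},
  {"linear": [0,0,0.0015],"turn": 0},
  {"linear": [0,0,0.0015],"turn": 0},
  {"linear": [0,0,0],"turn": 0},
])

```text
t: 13.15
ee_pos: [495.0, 187.5, 156.8]
orientation: [-0.248, -3.132, -0.001]
ft_force: [1.9, 5.7, 0.4]
width: 10.1
grasp_force: 30.0
```

Request:
arm_command([
  {"linear": [0,0.0002,0.0015],"turn": 0},
  {"linear": [0,0,0.0015],"turn": 0},
  {"linear": [0,0,0.0015],"turn": 0},
  {"linear": [0,0,0.0015],"turn": 0},
  {"linear": [0,0,0],"turn": 0},
])

```text
t: 13.65
ee_pos: [495.0, 187.7, 150.7]
orientation: [-0.248, -3.132, -0.0]
ft_force: [1.4, 5.6, 0.3]
width: 9.8
grasp_force: 30.0
```

Request:
arm_command([
  {"linear": [0,0,0.0015],"turn": 0},
  {"linear": [0,0,0.0015],"turn": 0},
  {"linear": [0,0,0.0015],"turn": 0},
  {"linear": [0,0,0.0015],"turn": 0},
  {"linear": [0,0,0.0015],"turn": 0},
  {"linear": [0,0,0],"turn": 0},
])

```text
t: 14.25
ee_pos: [495.0, 187.7, 143.2]
orientation: [-0.248, -3.132, -0.0]
ft_force: [1.3, 4.9, 0.1]
width: 10.0
grasp_force: 30.0
```

Request:
arm_command([
  {"linear": [0,0,0.0015],"turn": 0},
  {"linear": [0,0,0.0015],"turn": 0},
  {"linear": [0,0,0.0015],"turn": 0},
  {"linear": [0,0,0.0015],"turn": 0},
  {"linear": [0,0,0],"turn": 0},
])

```text
t: 14.75
ee_pos: [495.0, 187.7, 137.2]
orientation: [-0.248, -3.132, -0.0]
ft_force: [1.2, 5.6, 0.3]
width: 9.9
grasp_force: 30.0
```

Request:
arm_command([
  {"linear": [0,0,0.0015],"turn": 0},
  {"linear": [0,0,0.0015],"turn": 0},
  {"linear": [0,0,0.001],"turn": 0},
  {"linear": [0,0,0],"turn": 0},
])

```text
t: 15.15
ee_pos: [495.0, 187.7, 133.3]
orientation: [-0.248, -3.132, -0.0]
ft_force: [0.7, 5.9, 0.2]
width: 9.4
grasp_force: 30.0
```

Request:
arm_command([
  {"linear": [0,0,0.001],"turn": 0},
  {"linear": [0,0,0],"turn": 0},
  {"linear": [0,0,0],"turn": 0},
])

```text
t: 15.45
ee_pos: [495.0, 187.6, 132.3]
orientation: [-0.248, -3.132, -0.0]
ft_force: [2.0, 5.8, 1.2]
width: 9.7
grasp_force: 30.0
```

Request:
arm_command([
  {"linear": [0,0,0.001],"turn": 0},
  {"linear": [0,0,0],"turn": 0},
  {"linear": [0,0,0],"turn": 0},
])

```text
t: 15.75
ee_pos: [495.0, 187.7, 131.3]
orientation: [-0.248, -3.132, -0.0]
ft_force: [1.7, 6.7, 1.3]
width: 10.0
grasp_force: 30.0
```

Request:
arm_command([
  {"linear": [0,0,0.001],"turn": 0},
  {"linear": [0,0,0],"turn": 0},
  {"linear": [0,0,0],"turn": 0},
])

```text
t: 16.05
ee_pos: [495.1, 187.7, 130.3]
orientation: [-0.248, -3.132, -0.0]
ft_force: [1.5, 5.4, 1.9]
width: 9.9
grasp_force: 30.0
```

Request:
arm_command([
  {"linear": [0,0,0.0006],"turn": 0},
  {"linear": [0,0,0],"turn": 0},
  {"linear": [0,0,0],"turn": 0},
])

```text
t: 16.35
ee_pos: [495.0, 187.7, 129.8]
orientation: [-0.248, -3.132, -0.0]
ft_force: [1.1, 6.1, 3.0]
width: 9.9
grasp_force: 30.0
```

Request:
arm_command([
  {"linear": [0,0,0.0005],"turn": 0},
  {"linear": [0,0,0],"turn": 0},
  {"linear": [0,0,0],"turn": 0},
])

```text
t: 16.65
ee_pos: [495.1, 187.7, 129.5]
orientation: [0.248, 3.132, 0.0]
ft_force: [1.3, 6.0, 4.0]
width: 9.6
grasp_force: 30.0
```

Request:
arm_command([
  {"linear": [0,0,0.0005],"turn": 0},
  {"linear": [0,0,0],"turn": 0},
  {"linear": [0,0,0],"turn": 0},
])

```text
t: 16.95
ee_pos: [495.1, 187.7, 129.2]
orientation: [0.248, 3.132, 0.0]
ft_force: [0.2, 4.7, 5.2]
width: 9.9
grasp_force: 30.0
```

Request:
arm_command([
  {"linear": [0,0,0.0004],"turn": 0},
  {"linear": [0,0,0],"turn": 0},
  {"linear": [0,0,0],"turn": 0},
])

```text
t: 17.25
ee_pos: [495.1, 187.7, 129.0]
orientation: [0.248, 3.132, 0.0]
ft_force: [-1.4, 5.3, 7.8]
width: 10.1
grasp_force: 30.0
```

Request:
arm_command([
  {"linear": [0,0,0.0004],"turn": 0},
  {"linear": [0,0,0],"turn": 0},
  {"linear": [0,0,0],"turn": 0},
])

```text
t: 17.55
ee_pos: [495.1, 187.7, 128.7]
orientation: [0.248, 3.132, 0.0]
ft_force: [-0.5, 4.9, 10.2]
width: 9.8
grasp_force: 30.0
```

Request:
arm_command([
  {"linear": [0,0,0.0004],"turn": 0},
  {"linear": [0,0,0],"turn": 0},
  {"linear": [0,0,0],"turn": 0},
])

```text
t: 17.85
ee_pos: [495.2, 187.7, 128.5]
orientation: [0.248, 3.132, 0.0]
ft_force: [-1.1, 4.7, 10.8]
width: 9.9
grasp_force: 30.0
```

Request:
arm_command([
  {"linear": [0,0,0.0003],"turn": 0},
  {"linear": [0,0,0],"turn": 0},
  {"linear": [0,0,0],"turn": 0},
])

```text
t: 18.15
ee_pos: [495.1, 187.7, 128.3]
orientation: [0.247, 3.132, 0.0]
ft_force: [-1.8, 3.9, 13.9]
width: 9.6
grasp_force: 30.0
```

Run:
```python
from h import *
s=cam('scene'); go([495,187.7,128])
cv2.imwrite('pics/q.png',cv2.resize(s['frame'][100:200,380:480],(600,600),interpolation=cv2.INTER_CUBIC))
```

```text
t 18.2 pos [495.1 187.7 128.3] x-axis deg 170.96 tilt 0.02 F [-1.6  5.4 13.8] w 9.8 g 30.0
shift m [0.0001 0.     0.0003]
```

View pics/q.png

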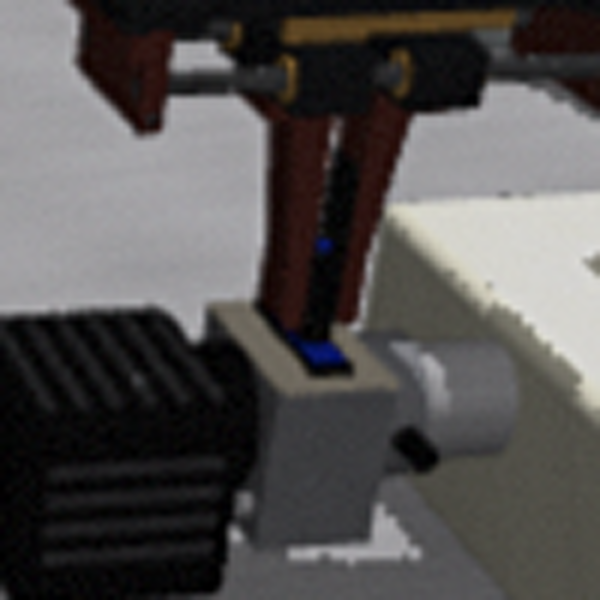

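The crop shows the blue shoulder lying on the pocket top, at crop (315,350), with no visible gap. One slight press more, then release.

Request:
arm_command([
  {"linear": [0,0,0.0003],"turn": 0},
  {"linear": [0,0,0],"turn": 0},
  {"linear": [0,0,0],"turn": 0},
])

```text
t: 18.5
ee_pos: [495.2, 187.7, 128.1]
orientation: [0.248, 3.131, 0.0]
ft_force: [-2.6, 5.0, 14.4]
width: 9.7
grasp_force: 30.0
```

Request:
arm_command([
  {"linear": [0,0,0],"turn": 0},
  {"linear": [0,0,0],"turn": 0},
  {"linear": [0,0,0],"turn": 0},
  {"linear": [0,0,0],"turn": 0},
  {"linear": [0,0,0],"turn": 0},
], jaw=-0.4)

```text
t: 19.0
ee_pos: [494.7, 187.3, 126.8]
orientation: [-0.248, -3.131, 0.001]
ft_force: [0.6, -0.9, -0.6]
width: 26.2
grasp_force: 0.0
```

Request:
arm_command([
  {"linear": [0,0,-0.01],"turn": 0},
  {"linear": [0,0,-0.02],"turn": 0},
  {"linear": [0,0,-0.03],"turn": 0},
  {"linear": [0,0,-0.03],"turn": 0},
  {"linear": [0,0,-0.03],"turn": 0},
  {"linear": [0,0,0],"turn": 0},
  {"linear": [0,0,0],"turn": 0},
])

```text
t: 19.7
ee_pos: [495.3, 187.6, 248.1]
orientation: [0.247, 3.13, 0.001]
ft_force: [0.0, 0.4, -0.1]
width: 26.2
grasp_force: 0.0
```

Run:
```python
from h import *
s=cam('scene'); w=cam('wrist'); go([495,187.7,128])
S=cv2.resize(s['frame'][130:190,400:460],(400,400),interpolation=cv2.INTER_CUBIC)
W=cv2.resize(w['frame'][130:230,265:365],(400,400),interpolation=cv2.INTER_CUBIC)
cv2.imwrite('pics/r.png',np.hstack([S,W]))
```

```text
t 19.8 pos [494.4 187.3 246.4] x-axis deg 170.96 tilt 0.09 F [ 0.4  0.5 -0.9] w 26.4 g 0.0
shift m [-0.0007  0.0006  0.1184]
```

View pics/r.png

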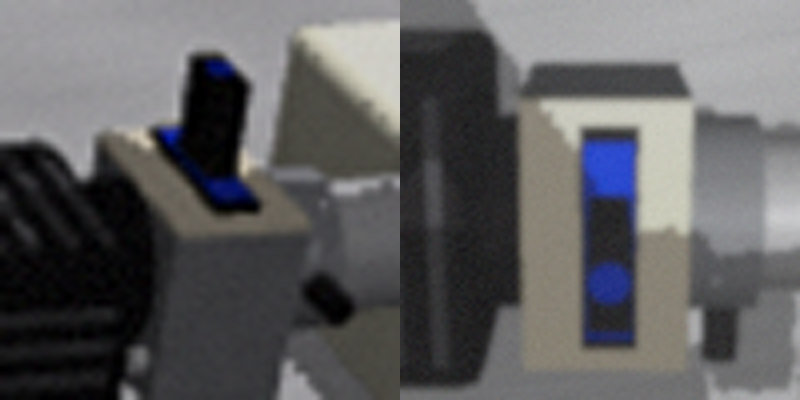

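Run:
```python
from h import *
a=cv2.imread('pics/q.png'); s=load('scene')
n=np.mean([cam('scene')['frame'].astype(float) for _ in range(8)],0).astype(np.uint8)
b=cv2.resize(n[100:200,380:480],(600,600),interpolation=cv2.INTER_CUBIC)
# blue mask of front shoulder + black front edge profile
for nm,(x0,x1,y0,y1) in dict(front=(312,356,330,388),pocket=(250,400,385,440)).items():
    best=[]
    t=a[y0:y1,x0:x1]; r=cv2.matchTemplate(b[y0-15:y1+15,x0-15:x1+15],t,cv2.TM_CCOEFF_NORMED); _,v,_,l=cv2.minMaxLoc(r)
    print(nm,v,'shift in 1/6 px',np.array(l)-15)
p=px(s,[[495+22,183,104],[495+22,183,106]]); print((p[1]-p[0])*6,'1/6px for 2 mm')
o=[ctrl.get_obs()['ee_pos'][2]]; print(o)
```

```text
front 0.9595953226089478 shift in 1/6 px [ 1 -3]
pocket 0.9906677603721619 shift in 1/6 px [ 0 -1]
[ 0.92781515 -5.33975123] 1/6px for 2 mm
[np.float64(246.74302350083903)]
```

The image comparison suggests it rose about 0.7 mm on release. I'll feel its height with closed fingertips on the tab top and press it home gently.

Request:
arm_command([
  {"linear": [0,0,0.02],"turn": 0},
  {"linear": [0,0,0.02],"turn": 0},
  {"linear": [0,0,0.02],"turn": 0},
  {"linear": [0,0,0.015],"turn": 0},
  {"linear": [0,0,0.01],"turn": 0},
  {"linear": [0,0,0],"turn": 0},
  {"linear": [0,0,0],"turn": 0},
  {"linear": [0,0,0],"turn": 0},
], jaw=-1)

```text
t: 21.0
ee_pos: [495.7, 187.7, 163.0]
orientation: [0.248, 3.13, 0.001]
ft_force: [-0.1, -0.6, 0.6]
width: 0.4
grasp_force: 0.0
```

Request:
arm_command([
  {"linear": [0,0,0.001],"turn": 0},
  {"linear": [0,0,0.001],"turn": 0},
  {"linear": [0,0,0],"turn": 0},
  {"linear": [0,0,0],"turn": 0},
])

```text
t: 21.4
ee_pos: [495.1, 187.5, 160.3]
orientation: [0.248, 3.132, 0.0]
ft_force: [0.4, -0.1, -0.0]
width: 0.7
grasp_force: 0.0
```

Request:
arm_command([
  {"linear": [0,0,0.001],"turn": 0},
  {"linear": [0,0,0.001],"turn": 0},
  {"linear": [0,0,0.0007],"turn": 0},
  {"linear": [0,0,0],"turn": 0},
  {"linear": [0,0,0],"turn": 0},
])

```text
t: 21.9
ee_pos: [495.1, 187.5, 157.4]
orientation: [-0.248, -3.132, 0.0]
ft_force: [0.6, 0.5, -0.9]
width: 0.5
grasp_force: 0.0
```

Request:
arm_command([
  {"linear": [0,0,0.0005],"turn": 0},
  {"linear": [0,0,0],"turn": 0},
  {"linear": [0,0,0],"turn": 0},
])

```text
t: 22.2
ee_pos: [495.0, 187.5, 157.0]
orientation: [-0.248, -3.132, 0.0]
ft_force: [-0.4, -0.2, 0.7]
width: 0.5
grasp_force: 0.0
```

Request:
arm_command([
  {"linear": [0,0,0.0005],"turn": 0},
  {"linear": [0,0,0],"turn": 0},
  {"linear": [0,0,0],"turn": 0},
])

```text
t: 22.5
ee_pos: [495.0, 187.5, 156.4]
orientation: [-0.248, -3.132, 0.0]
ft_force: [0.1, -0.1, -0.3]
width: 0.6
grasp_force: 0.0
```

Request:
arm_command([
  {"linear": [0,0,0.0004],"turn": 0},
  {"linear": [0,0,0],"turn": 0},
  {"linear": [0,0,0],"turn": 0},
])

```text
t: 22.8
ee_pos: [495.0, 187.5, 156.1]
orientation: [-0.248, -3.132, 0.0]
ft_force: [-0.3, -0.1, -0.1]
width: 0.7
grasp_force: 0.0
```

Request:
arm_command([
  {"linear": [0,0,0.0004],"turn": 0},
  {"linear": [0,0,0],"turn": 0},
  {"linear": [0,0,0],"turn": 0},
])

```text
t: 23.1
ee_pos: [495.0, 187.5, 155.7]
orientation: [-0.248, -3.132, 0.0]
ft_force: [0.1, -0.4, -0.1]
width: 0.2
grasp_force: 0.0
```

Request:
arm_command([
  {"linear": [0,0,0.0004],"turn": 0},
  {"linear": [0,0,0],"turn": 0},
  {"linear": [0,0,0],"turn": 0},
])

```text
t: 23.4
ee_pos: [495.1, 187.5, 155.3]
orientation: [0.248, 3.132, -0.0]
ft_force: [0.5, 0.7, 0.6]
width: 0.6
grasp_force: 0.0
```

Request:
arm_command([
  {"linear": [0,0,0.0004],"turn": 0},
  {"linear": [0,0,0],"turn": 0},
  {"linear": [0,0,0],"turn": 0},
])

```text
t: 23.7
ee_pos: [495.1, 187.6, 155.1]
orientation: [0.248, 3.132, 0.0]
ft_force: [-0.6, 0.1, 3.7]
width: 0.3
grasp_force: 1.6
```

Request:
arm_command([
  {"linear": [0,0,0.0004],"turn": 0},
  {"linear": [0,0,0],"turn": 0},
  {"linear": [0,0,0],"turn": 0},
])

```text
t: 24.0
ee_pos: [495.2, 187.6, 155.0]
orientation: [0.248, 3.131, 0.0]
ft_force: [-1.5, -1.1, 7.6]
width: 0.6
grasp_force: 3.4
```

Request:
arm_command([
  {"linear": [0,0,0.0004],"turn": 0},
  {"linear": [0,0,0],"turn": 0},
  {"linear": [0,0,0],"turn": 0},
])

```text
t: 24.3
ee_pos: [495.2, 187.6, 154.8]
orientation: [0.248, 3.131, 0.0]
ft_force: [-1.6, -1.0, 9.1]
width: 0.1
grasp_force: 4.5
```

Contact at TCP z ≈ 155.2 puts the holder origin at about 44.2 mm and it is stiff, so it's flush. I'm withdrawing and handing in.

Request:
arm_command([
  {"linear": [0,0,-0.003],"turn": 0},
  {"linear": [0,0,-0.015],"turn": 0},
  {"linear": [0,0,-0.03],"turn": 0},
  {"linear": [0,0,-0.03],"turn": 0},
  {"linear": [0,0,0],"turn": 0},
  {"linear": [0,0,0],"turn": 0},
  {"linear": [0,0,0],"turn": 0},
])

```text
t: 25.0
ee_pos: [494.3, 187.2, 231.0]
orientation: [-0.247, -3.13, 0.001]
ft_force: [-0.4, 0.1, 0.6]
width: 0.5
grasp_force: 0.0
```

```bash
python3 -c "
from h import *
go([495,187,250]); print(ctrl.close_job())"
```

```text
t 25.0 pos [494.3 187.2 231. ] x-axis deg 170.96 tilt 0.11 F [-0.4  0.1  0.6] w 0.5 g 0.0
shift m [-0.0007 -0.0001 -0.019 ]
the job is handed in; nothing more can be done
None
```

The blue holder is in the lamp pocket's slot, its shoulder measured about 0.2 mm from flush by touch, released with the arm clear; I handed the job in at 25 s, but no verdict came back.

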